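Clamp a memory module in the programmer and hold the write key

ROBOT

A 6-joint arm with a two-finger parallel gripper is mounted at the origin on a cart in front of the work surface, level with it; the furniture and walls round the work are solid. World frame = base frame: x ahead of the robot, y to its left, z up, the work surface at z = 0. Lengths are in m, angles in rad, forces in N, time in s.
With the tool pointing down it reaches from about 0.35 to 0.8 m from the base axis. Payload 7.3 kg.
Tool frame: the origin (TCP) lies at the very end of the fingers, on their centre line; the grasp point (between the pads) lies 19 mm behind it; z points along the fingers, y is the line along which they close (so a half turn about z gives the same grasp; the last joint's range is limited). The gripper opens to 85 mm and grips with 20 to 120 N. Pads are 22 mm wide; open, the fingers measure 114 mm over their backs; the gripper's body (76 mm by 85 mm) begins 54 mm behind the grasp point. The pads swing forward as they close: fully open they stand 13 mm farther back than shut.
Start: joints at [1.072, 0.342, 1.524, -0, 1.275, -0.146], TCP at [0.181, 0.493, 0.231] pointing down, gripper open.
Joint ranges: [-2.53, 2.53], [-0.77, 2.02], [0.04, 2.7], [-1, 4.14], [0.28, 2.66], [-3.11, 3.11]. Speed limits (rad/s): [2.57, 2.57, 3.14, 3.14, 3.14, 3.14].

INTERFACE

Orientations are given as a unit quaternion [x, y, z, w].
In Python, from bench import * gives the robot as it stands.
- The arm moves only by the tool drive_tool, never from a script. Its argument "steps" is text: rows parted by semicolons, each of 7 numbers parted by spaces: the opening, from 0 (shut) to 1 (fully open), then the shift along the tool's x, y, z in cm, then the turn, a rotation vector about the tool's x, y, z in rad. A call has 1 to 5 rows; each row is the pose to reach, as a shift and turn from the pose commanded when the call began, along the tool's axes at that moment; what a row does not reach only later rows make up. A row lasts 1/12 s, in which the tool goes at most 41.7 mm and 7.16 degrees, less where a joint would pass 70% of its speed; a pose out of reach is approached as far as the arm can. A call with a gripper value outside its range is refused whole. The fingers move at their own pace and stop on an object; "squeeze" is the grip in N (left out, the last holds). Time passes only in rows, so rows that repeat a pose let the fingers close. It gives the time, the measured TCP pose, the force, the opening and the grip force at its end, in the units of the state.
- state(): the state, without advancing time (a new reading comes with each control period).
- grab_frame(name): name is "side" or "top" or "wrist"; returns a dict with "img" (400x640x3 uint8, red, green, blue), "vfov" (degrees; the focal length in pixels is half the picture's height over the tangent of half this angle, whatever the lens; pixels are square), "cx", "cy" (the principal point, pixels), "R" (3x3) and "t" (3): a world point X has camera coordinates R X + t. Camera axes: x right, y down, z forward; pixel columns grow to the right and rows downward; lengths in m; the calibration is good to about 2 mm. The wrist camera is an equidistant fisheye: a pixel r from the principal point sees the ray r / f radians off the axis. A picture is of the moment at which its call begins. There is no depth.
- finish_job(): hands the job in; it is judged then, once.
The state is a dict: "t": time; "joint_positions": joint angles; "dq": joint speeds; "tau": joint torques, N m; "tool_pos": TCP position; "tool_rot": TCP orientation; "force": force on the tool from outside, world axes, zero at the start; "ft_torque": the same for the moment, N m; "finger_gap": finger opening in m; "grip_force": force on a finger pad.
Only numpy, scipy, OpenCV 4.12 (cv2) and the standard library are available. Lean on these libraries where they do the work, as an engineer would, in place of code of your own. Each camera call takes 0.05 s, during which the arm holds its last target. There are 200 camera calls.

TASK

Take the memory module out of the parts tray and seat it fully in the programmer's socket with its notched end toward the lever's hinge, then swing the socket's clamp lever down flat so that the contacts grip it. Only then press the big square write key with the fingertips all the way to its stop and finish the program while still holding it down there, firmly but with no more than 25 N; the unit writes only as long as the key is held. Leave the dome camera, the mount plate and the small carton where they stand.

Things in the scene. Friction and masses are not known exactly. Their poses are not given: they have to be found in the camera images.
- programmer: device programmer, a flat white and grey case 140 (x) x 190 (y) x 32 mm high that stands fast on the desk; origin at the centre of its underside, z up, +x to its rear. On top at the left (+y) is the black socket with the clamp lever on its left side, at the front right the square write key in a low bezel
- socket_seat (a point): on the black socket, 44 mm above the desk, midway between its two slots (centres 7.5 mm to either side in y); axes as the programmer's. Block 72 (x) x 38 (y) mm. Slots, metal contacts at the bottom, run along x: 45 mm long, 9.5 deep, 5.5 wide with the lever at 1.5 (4.9 at 1.25). Lowering the lever slides jaws toward +y that grip the pins (module shifts up to 2 mm); lever down, nothing goes in
- memory_module: black block 46 (x) x 20 (y) x 14 mm with a paper label on two rows of pins (40 mm long, 1.8 thick, 7 tall, centres at y = -7.5 and 7.5 mm), 30 to 55 g; stands on its pins in the tray. Origin midway between the pin ends, block z = 7 to 21 mm. Notched end at +x, at the start roughly away from the robot. Seated, the block lies on the socket top, pins in the slots
- module_underside (a point): centre of the block's underside, 7 mm above the pin ends; comes to lie on socket_seat when seated
- module_notch (a point): the round grey notch mark, 8 mm across, on top of the block near its +x end (17.8 mm from the middle)
- parts_tray: shallow white tray 140 x 100 x 9 mm, 3 mm walls and floor, fixed; origin at the centre of its underside. It stands left or right of the programmer
- clamp_lever (a joint): angle of the socket's clamp lever: 0 = flat and clamped, 1.5 = nearly upright and fully open; starts between 1.25 and 1.5; a stiff hinge (about 0.06 N m, some 1.5 N at the grip), stays where it is left
- lever_hinge (a point): centre of the lever's hinge, at the rear (+x) left corner of the socket, 40 mm above the desk; its axis is the programmer's y. From here the lever's steel arm reaches 50 mm, up when open, toward the programmer's -x when flat
- lever_grip (a point): middle of the lever's black cylindrical grip, 8 mm thick and 18 mm long along the programmer's y, turned outward from the arm's end (50 mm from the hinge axis and 14.5 mm to the +y side of the hinge point)
- write_key (a joint): travel of the write key in m: 0 = released, 0.008 = down at its stop; spring, 3 N to start it and 9 N at the stop
- key_top (a point): centre of the key's flat top, 32 (x) x 33 (y) mm, 47 mm above the desk when released, 39 mm when fully down; the bezel round it is 37 mm high
- dome_camera: small dome camera, 72 mm across, 54 mm high, loose; origin at the centre of its foot; bystander, left or right of the programmer
- mount_plate: square metal camera mount 66 x 66 x 26 mm, loose, behind the programmer to the left; origin at the centre of its underside; bystander
- small_carton: small printed carton 62 x 88 x 45 mm, loose, behind the programmer to the right; origin at the centre of its underside; bystander
Not all that is in view belongs to the job. There is more than one size of the memory_module; the one meant has the size given above.

How it is judged:
By the outcome, as a careful person would: the job done as asked, in the order asked, and still so for the second after the job is handed in, while the arm keeps its last pose, push and grip.
It also fails if it takes over 54 s, if anything falls off the work surface, if the arm or the gripper's body presses on something with over 40 N, if the wrist force passes 120 N, or if a joint passes its speed limit or range.

## Working session

There is one attempt and no reset: what is moved stays moved. The work goes in short steps, Python scripts to look and compute and a tool call to move; the robot and the scene stay as the last step left them, time stands still between calls to the robot, and variables do not carry over. Pictures are saved under pics/ and viewed, at most 10 in all, crops included, and the job is handed in when it is done.

Besides the shell and the picture viewer there is one more tool, called as name(argument=value, ...) on one line, values as JSON. drive_tool: Moves the arm, as the interface text tells. Its arguments: {"type":"object","properties":{"steps":{"type":"string"},"squeeze":{"type":"number"}},"required":["steps"]}

```bash
mkdir -p pics && cat > h.py <<'E'
from bench import *
import numpy as np, cv2
from scipy.spatial.transform import Rotation as Ro
def ray(c,u,v,fish=False):
    f=200/np.tan(np.radians(c["vfov"])/2); x,y=u-c["cx"],v-c["cy"]
    if fish:
        r=np.hypot(x,y); a=r/f; d=np.array([np.sin(a)*x/max(r,1e-9),np.sin(a)*y/max(r,1e-9),np.cos(a)])
    else: d=np.array([x/f,y/f,1])
    R=np.array(c["R"]);t=np.array(c["t"]); d=R.T@d
    return -R.T@t, d/np.linalg.norm(d)
def onz(c,u,v,z,fish=False):
    o,d=ray(c,u,v,fish); return o+d*(z-o[2])/d[2]
def cross(r1,r2):
    (o1,d1),(o2,d2)=r1,r2
    s=np.linalg.lstsq(np.c_[d1,-d2],o2-o1,rcond=None)[0]
    p,q=o1+s[0]*d1,o2+s[1]*d2
    return (p+q)/2,np.linalg.norm(p-q)
def proj(c,X,fish=False):
    p=np.array(c["R"])@np.array(X)+np.array(c["t"]); f=200/np.tan(np.radians(c["vfov"])/2)
    if fish:
        r=np.hypot(p[0],p[1]); a=np.arctan2(r,p[2]); return c["cx"]+f*a*p[0]/r,c["cy"]+f*a*p[1]/r
    return c["cx"]+f*p[0]/p[2],c["cy"]+f*p[1]/p[2]
def save(n,c): cv2.imwrite("pics/"+n+".png",c["img"][:,:,::-1])
def shift(target,st=None):
    st=st or state(); r=Ro.from_quat(st["tool_rot"]); return r.inv().apply(np.array(target)-st["tool_pos"])*100
E
python3 - <<'E'
from h import *
import pickle
fr={n:grab_frame(n) for n in("side","top","wrist")}
pickle.dump(fr,open("f0.pkl","wb"))
im=np.vstack([fr["side"]["img"],fr["top"]["img"]])
for n in fr: 
    save(n+"0",fr[n]); c=fr[n]; print(n,c["vfov"],c["cx"],c["cy"],ray(c,c["cx"],c["cy"]))
print(state())
E
```

```text
side 42.6170583746503 327.46671174376417 189.06796574279048 (array([ 0.35607308, -1.09305118,  0.61114286]), array([ 0.15312551,  0.88957564, -0.43035772]))
top 43.20478684103256 327.8657984016403 197.64743623165606 (array([0.38370398, 0.00471995, 1.26396265]), array([ 0.13981209,  0.02057567, -0.98996425]))
wrist 65.70646984690485 316.6018552158904 204.00126329893135 (array([0.11069215, 0.51851729, 0.37238589]), array([ 0.2731006 , -0.10100967, -0.95666771]))
{'t': 0.15, 'joint_positions': array([ 1.07201775e+00,  3.42570748e-01,  1.52479455e+00,  3.52056489e-06,
        1.27544220e+00, -1.45973684e-01]), 'dq': array([ 0.00040052, -0.00229112, -0.00491318, -0.00131132, -0.00119582,
       -0.00029484]), 'tau': array([ 1.12435100e-03, -4.33913612e+01, -2.46144980e+01, -1.94775512e-04,
        5.78476087e-03,  1.04645457e-05]), 'tool_pos': array([0.18121829, 0.49239981, 0.2307825 ]), 'tool_rot': array([ 1.75489467e-01,  9.84481121e-01, -5.75597942e-04, -1.94041353e-04]), 'force': array([-0.77908338, -1.03594769, -0.13943792]), 'ft_torque': array([-0.05748623, -0.03198478,  0.02656407]), 'grip_force': 0.0, 'finger_gap': 0.08539773357075035}
```

View pics/top0.png

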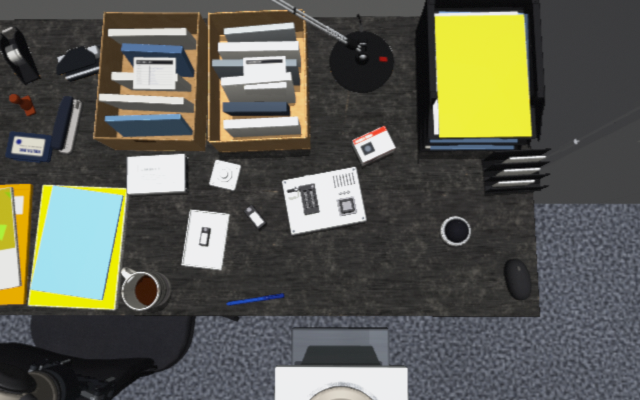

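View pics/side0.png

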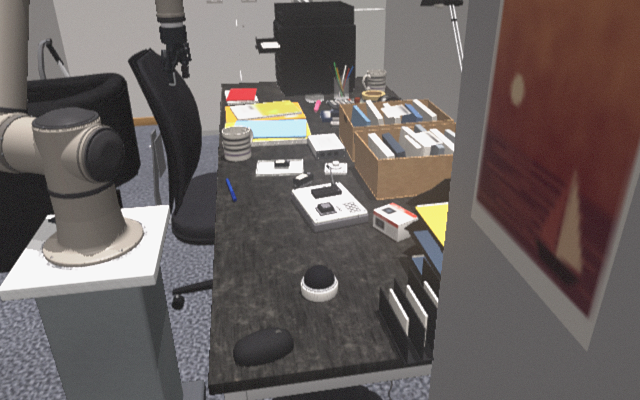

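The top view shows the programmer at about (325,200), the parts tray at (206,240) with a module at (205,237), the mount plate at (225,175), the carton at (374,145) and the dome camera at (455,230). The side view agrees: tray at (280,167), programmer at (330,205).

What could be taken for the module:
- The block in the tray, top (205,237).
- A loose block on the desk, top (256,217).

The task says the module stands in the tray, so I choose that one and check it in a close crop.

```bash
python3 - <<'E'
from h import *
import pickle
fr=pickle.load(open("f0.pkl","rb"))
t=fr["top"]; 
cr=cv2.resize(t["img"][160:272,178:372],None,fx=4,fy=4,interpolation=cv2.INTER_CUBIC)
cv2.imwrite("pics/crop_top.png",cr[:,:,::-1])
for n,u,v,z in[("mod",205,237,.024),("loose",256,217,.02),("prog",325,200,.032),("dome",455,230,.03),("plate",225,175,.026),("carton",374,145,.045)]: print(n,onz(t,u,v,z).round(3))
E
```

```text
mod [0.462 0.333 0.024]
loose [0.511 0.209 0.02 ]
prog [0.552 0.037 0.032]
dome [ 0.478 -0.279  0.03 ]
plate [0.616 0.288 0.026]
carton [ 0.687 -0.084  0.045]
```

View pics/crop_top.png

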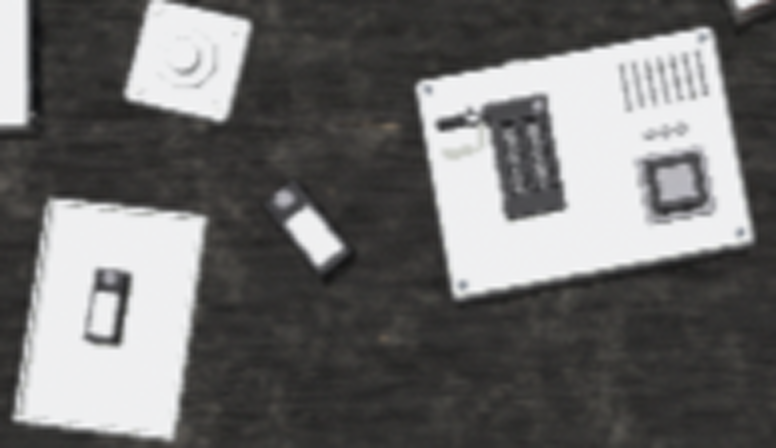

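The crop shows the module in the tray at (107,307) with its notch dot at (110,275), toward the rear. It is about 19 px, or 46 mm, long. The loose one at (310,232) measures about 57 mm, so it is the wrong size. The programmer's lever grip is at (460,122) and the key at (680,183). Next I move in to look with the wrist camera.

drive_tool(steps="1 -26 -7.4 0 0 0 -0.24;1 -26 -7.4 0 0 0 -0.24;1 -26 -7.4 0 0 0 -0.24;1 -26 -7.4 0 0 0 -0.24;1 -26 -7.4 0 0 0 -0.24", squeeze=30)

```text
t: 0.57
tool_pos: [0.3433, 0.3742, 0.2312]
tool_rot: [0.056, 0.998, -0.0, -0.0]
force: [0.5, 1.2, 0.4]
finger_gap: 0.0854
grip_force: 0.0
```

```bash
python3 - <<'E'
from h import *
import pickle
c=grab_frame("wrist");c=grab_frame("wrist");pickle.dump((c,state()),open("w1.pkl","wb"));save("w1",c)
print(state()["tool_pos"],ray(c,c["cx"],c["cy"]),proj(c,[.462,.333,.024],True),proj(c,[.552,.06,.04],True))
E
```

```text
[0.34657254 0.37215123 0.23100138] (array([0.27421345, 0.37949801, 0.3724711 ]), array([ 0.29296395, -0.0359366 , -0.9554479 ])) (np.float64(298.00125773512127), np.float64(267.02733242066427)) (np.float64(138.6141666452484), np.float64(329.64511422221744))
```

View pics/w1.png

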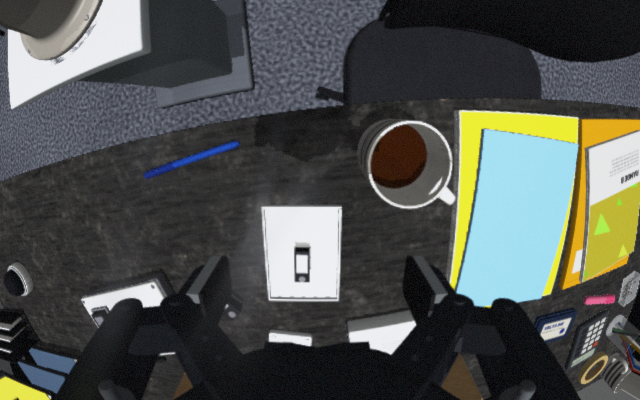

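The wrist view shows the tray at (302,253), the module with its label at (302,262) and the notch at (302,280). The programmer is partly hidden by a finger at (130,300). I lower for a closer second view.

drive_tool(steps="1 -4.5 -3 8 0 0 0;1 -4.5 -3 8 0 0 0;1 -4.5 -3 8 0 0 0;1 -4.5 -3 8 0 0 0")

```text
t: 1.0
tool_pos: [0.3827, 0.3387, 0.148]
tool_rot: [0.057, 0.998, -0.002, -0.003]
force: [-0.3, 0.6, 0.2]
finger_gap: 0.0857
grip_force: 0.0
```

```bash
python3 - <<'E'
from h import *
import pickle
c=grab_frame("wrist");pickle.dump((c,state()),open("w2.pkl","wb"));save("w2",c)
print(state()["tool_pos"],proj(c,[.462,.333,.024],True))
u,v=map(int,proj(c,[.462,.333,.024],True))
a=pickle.load(open("w1.pkl","rb"))[0]
A=cv2.resize(a["img"][200:305,255:350],None,fx=4,fy=4,interpolation=cv2.INTER_CUBIC)
B=cv2.resize(c["img"][v-50:v+90,u-50:u+50],None,fx=4,fy=4,interpolation=cv2.INTER_CUBIC)
H=560; A=cv2.copyMakeBorder(A,0,H-A.shape[0],0,0,cv2.BORDER_CONSTANT)
print(v-50,u-50,B.shape)
cv2.imwrite("pics/mod.png",np.hstack([A,B])[:,:,::-1])
E
```

```text
[0.38299999 0.34004527 0.15005513] (np.float64(320.1994279774986), np.float64(276.3564084927107))
226 270 (560, 400, 3)
```

View pics/mod.png

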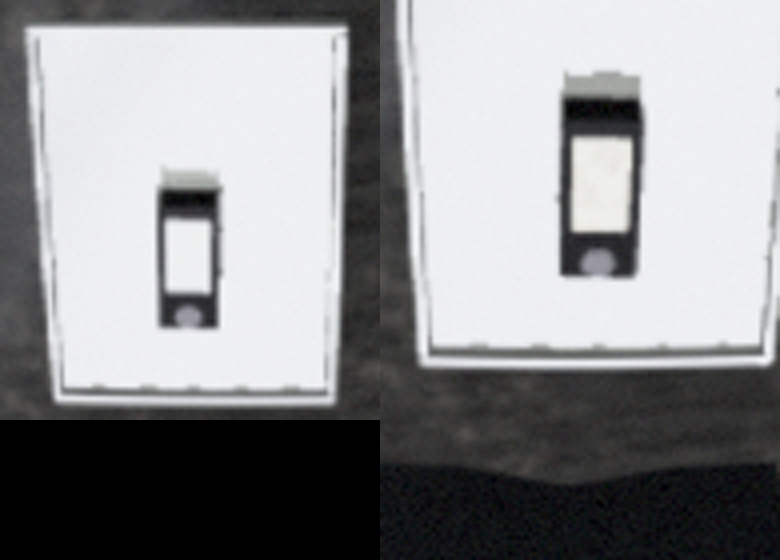

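The right crop shows the block's top face with the label at (601,185) and the notch at (598,262). The rear edge is at y≈276 and the front edge at y≈122, both viewed from the robot's side. I measure these with masks in both views.

```bash
cat > mod.py <<'E'
from h import *
import pickle
def blobs(c,u0,v0,w,h):
    im=c["img"][v0:v0+h,u0:u0+w]; im=cv2.resize(im,None,fx=4,fy=4,interpolation=cv2.INTER_CUBIC)
    g=cv2.cvtColor(im,cv2.COLOR_RGB2GRAY)
    m=(g<120).astype(np.uint8)
    n,l,s,ce=cv2.connectedComponentsWithStats(m); 
    # block: dark comp near the centre with hole
    cs,hi=cv2.findContours((g<75).astype(np.uint8),cv2.RETR_CCOMP,cv2.CHAIN_APPROX_NONE)
    out=[]
    for i,k in enumerate(cs):
        a=cv2.contourArea(k)
        if a>150: 
            M=cv2.moments(k); r=cv2.minAreaRect(k); out.append((hi[0][i][3]>=0,a,np.array([M["m10"]/a,M["m01"]/a])/4+[u0-.375,v0-.375],cv2.boundingRect(k)))
    return out
E
python3 - <<'E'
from mod import *
a=pickle.load(open("w1.pkl","rb"))[0];b=pickle.load(open("w2.pkl","rb"))[0]
for c,w in((a,(285,235,35,55)),(b,(305,235,40,70))):
    for o in blobs(c,*w): print(o)
    print()
E
```

```text
(np.False_, 861.5, array([301.93560166, 276.50195879]), (42, 153, 53, 33))
(np.False_, 1287.5, array([301.69794498, 250.36017799]), (41, 50, 56, 30))

(np.False_, 11913.5, array([324.60243806, 270.48746345]), (42, 62, 79, 177))
(np.True_, 6590.5, array([324.85561604, 271.51965898]), (47, 97, 69, 103))
```

```bash
cat > mod.py <<'E'
from h import *
import pickle
def blobs(c,u0,v0,w,h,th):
    im=cv2.resize(c["img"][v0:v0+h,u0:u0+w],None,fx=4,fy=4,interpolation=cv2.INTER_CUBIC)
    g=cv2.cvtColor(im,cv2.COLOR_RGB2GRAY); out=[]
    n,l,s,ce=cv2.connectedComponentsWithStats((g>th).astype(np.uint8))
    for i in range(1,n):
        x,y,ww,hh,A=s[i]
        if A>120 and x>0 and y>0 and x+ww<4*w and y+hh<4*h: out.append((A,(ce[i]+.5)/4-.5+[u0,v0],s[i][:4]))
    return out
E
python3 - <<'E'
from mod import *
a=pickle.load(open("w1.pkl","rb"))[0];b=pickle.load(open("w2.pkl","rb"))[0]
P=[]
for c,w in((a,(295,250,14,32)),(b,(318,256,18,40))):
    for th in(90,110): print([(o[0],o[1].round(2),o[2]) for o in blobs(c,*w,th)])
    P.append([o[1] for o in sorted(blobs(c,*w,100),key=lambda o:-o[0])[:2]])
X=[]
for i in range(2):
    p,e=cross(ray(a,*P[0][i],True),ray(b,*P[1][i],True)); print(p.round(4),e.round(4)); X.append([onz(c,*P[j][i],.024,True) for j,c in enumerate((a,b))])
for i in range(2): print(np.round(X[i],4))
for j in range(2):
    d=X[1][j]-X[0][j]; print("yaw",np.degrees(np.arctan2(d[1],d[0])),"dist",np.linalg.norm(d),"centre",X[1][j]-17.8e-3*d/np.linalg.norm(d))
E
```

```text
[]
[(np.int32(3827), array([301.5 , 263.57]), array([ 3, 17, 51, 79], dtype=int32))]
[]
[]Traceback (most recent call last):
  File "<stdin>", line 9, in <module>
IndexError: list index out of range
```

```bash
python3 - <<'E'
from mod import *
a=pickle.load(open("w1.pkl","rb"))[0];b=pickle.load(open("w2.pkl","rb"))[0]
P=[]
for c,w,n in((a,(294,251,17,23),(297,274,12,9)),(b,(315,258,20,28),(317,285,16,11))):
    q=[]
    for ww,th in((w,140),(n,85)):
        o=sorted(blobs(c,*ww,th),key=lambda o:-o[0]); print([(k[0],k[1].round(2),k[2]) for k in o]); q.append(o[0][1] if o else None)
    P.append(q)
X=[]
for i in range(2):
    p,e=cross(ray(a,*P[0][i],True),ray(b,*P[1][i],True)); print(p.round(4),e.round(4)); X.append([onz(c,*P[j][i],.024,True) for j,c in enumerate((a,b))])
for i in range(2): print(np.round(X[i],4))
for j in range(2):
    d=X[1][j]-X[0][j]; print("yaw",np.degrees(np.arctan2(d[1],d[0])),"dist",np.linalg.norm(d),"centre",X[1][j]-17.8e-3*d/np.linalg.norm(d))
# block rear edge corners in b, front top
for u,v in((315.0,294.6),(334.2,294.6),(315.0,256.5),(335,256.5)): print(onz(b,u,v,.024,True).round(4))
print(Ro.from_quat(state()["tool_rot"]).as_matrix().round(3))
E
```

```text
[(np.int32(3468), array([301.44, 263.48]), array([ 8, 14, 48, 77], dtype=int32))]
[]
[(np.int32(5606), array([324.81, 271.58]), array([11,  9, 62, 95], dtype=int32))]
[]
[0.4578 0.338  0.023 ] 0.0002Traceback (most recent call last):
  File "<stdin>", line 11, in <module>
TypeError: Value after * must be an iterable, not NoneType
```

```bash
python3 - <<'E'
from mod import *
a=pickle.load(open("w1.pkl","rb"))[0];b=pickle.load(open("w2.pkl","rb"))[0]
g=cv2.cvtColor(b["img"],cv2.COLOR_RGB2GRAY); print(g[284:298,312:338])
P=[[(301.44,263.48),(301.6,278.6)],[(324.81,271.58),(324.1,291.1)]]
for i in range(2):
    p,e=cross(ray(a,*P[0][i],True),ray(b,*P[1][i],True)); print(p.round(4),e.round(4))
for j,c in enumerate((a,b)):
    X=[onz(c,*P[j][i],.0235,True) for i in range(2)]
    d=X[1]-X[0]; print(X,"yaw",np.degrees(np.arctan2(d[1],d[0])),"dist",np.linalg.norm(d),"centre",X[1]-17.8e-3*d/np.linalg.norm(d))
for u,v in((315.0,294.6),(334.2,294.6),(315.0,256.5),(335,256.5)): print(onz(b,u,v,.024,True).round(4))
print(Ro.from_quat(state()["tool_rot"]).as_matrix().round(3))
E
```

```text
[[239 237 213  99  51  51  75  86  86  84  83  81  80  85  86  87  84  85
   96  82  51  60 118 226 239 239]
 [240 237 210  87  42  46  45  40  40  38  46  40  42  43  43  44  42  42
   50  48  41  60 119 227 238 239]
 [240 237 209  84  45  51  41  44  38  39  40  44  41  45  46  45  43  39
   43  43  44  61 120 228 239 239]
 [239 237 209  83  43  42  43  39  44  46  51  51  43  51  49  46  43  38
   40  44  43  63 124 228 239 239]
 [239 236 206  82  45  43  45  45  49  58  89  98 101 102  92  66  45  42
   41  42  45  81 151 229 238 239]
 [239 237 205  83  44  43  42  42  60  94 130 130 135 136 130 108  67  42
   37  42  46  86 158 230 239 239]
 [239 238 210  84  42  44  45  47  84 128 151 149 149 150 146 128  84  51
   42  38  42  86 159 231 238 239]
 [239 238 207  83  43  42  42  59 104 145 154 153 151 152 151 138 104  60
   43  44  46  86 161 233 239 239]
 [239 237 209  83  41  44  43  60 108 150 152 152 153 154 150 139 105  63
   45  42  47  88 162 233 240 239]
 [238 236 212  85  42  47  44  53  96 137 147 152 152 149 146 130  78  51
   44  43  52  98 172 233 238 240]
 [240 237 
[... 315 characters left out ...]
]
 [239 239 240 238 238 238 240 239 239 238 238 238 240 240 238 239 239 238
  238 238 238 240 239 239 240 239]]
[0.4578 0.338  0.023 ] 0.0002
[0.4807 0.335  0.0224] 0.0001
[array([0.45760718, 0.33802286, 0.0235    ]), array([0.4799761 , 0.33514019, 0.0235    ])] yaw -7.3431908632669876 dist 0.0225538977860456 centre [0.46232209 0.33741525 0.0235    ]
[array([0.45740253, 0.33804545, 0.0235    ]), array([0.48006488, 0.33498361, 0.0235    ])] yaw -7.6944642139447295 dist 0.022868253825831665 centre [0.46242515 0.33736686 0.0235    ]
[0.483  0.3254 0.024 ]
[0.4852 0.3448 0.024 ]
[0.4396 0.3305 0.024 ]
[0.4418 0.3495 0.024 ]
[[-0.993  0.114 -0.003]
 [ 0.114  0.993 -0.002]
 [ 0.003 -0.002 -1.   ]]
```

Both views agree: the block centre is at (0.4624, 0.3374), its top at z≈23.5 mm (24 expected), and its yaw about −7°. The width is about 19.4 mm, so this is the right module. I reach for it.

drive_tool(steps="0.55 -8 0.7 9 0 0 0;0.55 -8 0.7 9 0 0 0;0.55 -8 0.7 9 0 0 0;0.55 -8 0.7 11 0 0 0;0.55 -8 0.7 11 0 0 0")

```text
t: 1.47
tool_pos: [0.4626, 0.3386, 0.0385]
tool_rot: [0.057, 0.998, -0.001, -0.002]
force: [-1.6, 0.1, -1.2]
finger_gap: 0.047
grip_force: 0.0
```

drive_tool(steps="0.55 0 -0.1 2.9 0 0 0;0.55 0 -0.1 2.9 0 0 0;0 0 -0.1 2.9 0 0 0;0 0 -0.1 2.9 0 0 0;0 0 -0.1 2.9 0 0 0", squeeze=40)

```text
t: 1.88
tool_pos: [0.4644, 0.3388, 0.0149]
tool_rot: [0.056, 0.998, 0.001, 0.001]
force: [-1.7, -0.5, 3.1]
finger_gap: 0.0186
grip_force: 40.8
```

drive_tool(steps="0 0 0 0 0 0 0;0 0 0 0 0 0 0;0 0 0 0 0 0 0")

```text
t: 2.13
tool_pos: [0.4645, 0.3388, 0.0148]
tool_rot: [0.056, 0.998, 0.001, 0.001]
force: [-3.2, 1.7, 7.8]
finger_gap: 0.019
grip_force: 41.4
```

drive_tool(steps="0 0 0 -4 0 0 0;0 0 0 -8 0 0 0;0 0 0 -10 0 0 0;0 0 0 -10 0 0 0;0 0 0 -10 0 0 0")

```text
t: 2.55
tool_pos: [0.4645, 0.3381, 0.1146]
tool_rot: [0.056, 0.998, 0.001, 0.002]
force: [-0.1, 0.2, -1.5]
finger_gap: 0.0187
grip_force: 40.4
```

```bash
python3 - <<'E'
from h import *
import pickle
c=grab_frame("wrist");s=state();pickle.dump((c,s),open("w3.pkl","wb"));save("w3",c)
print(s["tool_pos"],s["finger_gap"],s["grip_force"],s["force"],proj(c,s["tool_pos"],True))
print(Ro.from_quat(s["tool_rot"]).as_matrix().round(3))
E
```

```text
[0.46364267 0.33757634 0.11294093] 0.018714839049372118 40.39329171180725 [-0.12958732 -0.99239573 -0.31177023] (np.float64(314.6601794393065), np.float64(260.65784442919255))
[[-0.994  0.113  0.001]
 [ 0.113  0.994  0.001]
 [-0.001  0.001 -1.   ]]
```

View pics/w3.png

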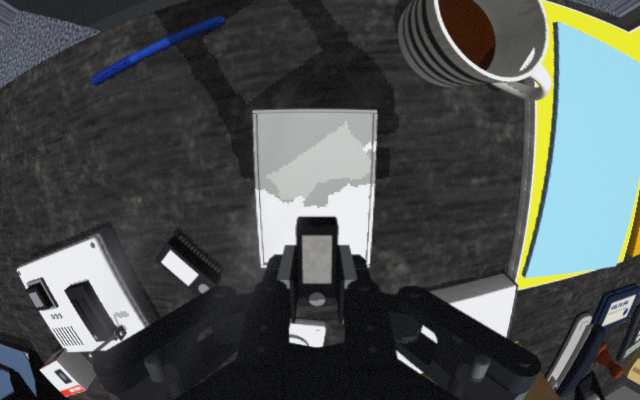

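The module is held between the fingers at (318,260) with its notch at (318,298) on the far side. The programmer is at left, its socket at (93,310). I move toward it for two views of the socket from either side.

drive_tool(steps="0 -0.3 -14.8 -4 0 0 -0.28;0 -0.3 -14.8 -4 0 0 -0.28;0 -0.3 -14.8 -4 0 0 -0.28;0 -0.3 -14.8 -4 0 0 -0.28;0 -0.3 -14.8 -4 0 0 -0.28")

```text
t: 3.02
tool_pos: [0.4492, 0.1859, 0.1524]
tool_rot: [-0.082, 0.997, -0.001, -0.001]
force: [-0.3, -0.0, -0.6]
finger_gap: 0.0188
grip_force: 40.4
```

```bash
python3 - <<'E'
from h import *
import pickle
c=grab_frame("wrist");c=grab_frame("wrist");s=state();pickle.dump((c,s),open("wA.pkl","wb"));save("wA",c)
print(s["tool_pos"],s["grip_force"]);print(Ro.from_quat(s["tool_rot"]).as_matrix().round(3))
print(shift([.45,-.03,.15]))
E
```

```text
[0.44966991 0.18921415 0.15164528] 40.408140420913696
[[-0.986 -0.164 -0.002]
 [-0.164  0.986 -0.   ]
 [ 0.002  0.    -1.   ]]
[  3.55898846 -21.63059034   0.16657002]
```

drive_tool(steps="0 3.6 -21.6 0 0 0 0;0 3.6 -21.6 0 0 0 0;0 3.6 -21.6 0 0 0 0;0 3.6 -21.6 0 0 0 0;0 3.6 -21.6 0 0 0 0")

```text
t: 3.53
tool_pos: [0.4501, -0.0186, 0.1512]
tool_rot: [-0.085, 0.996, 0.0, -0.001]
force: [1.3, 0.1, -0.4]
finger_gap: 0.0188
grip_force: 40.4
```

drive_tool(steps="0 0 -0.7 0 0 0 0;0 0 -0.7 0 0 0 0")

```text
t: 3.7
tool_pos: [0.4519, -0.0265, 0.1513]
tool_rot: [-0.082, 0.997, 0.0, -0.001]
force: [0.3, 0.1, 0.4]
finger_gap: 0.019
grip_force: 40.4
```

```bash
python3 - <<'E'
from h import *
import pickle
c=grab_frame("wrist");c=grab_frame("wrist");s=state();pickle.dump((c,s),open("wB.pkl","wb"));save("wB",c)
print(s["tool_pos"],s["grip_force"]);print(Ro.from_quat(s["tool_rot"]).as_matrix().round(3))
A=pickle.load(open("wA.pkl","rb"))[0]
out=[]
for k,cc in(("A",A),("B",c)):
    u,v=map(int,proj(cc,[.556,.078,.044],True)); print(k,u,v)
    u0=min(max(u-65,0),510);v0=min(max(v-70,0),260);print(u0,v0)
    out.append(cv2.resize(cc["img"][v0:v0+140,u0:u0+130],None,fx=3,fy=3,interpolation=cv2.INTER_CUBIC))
cv2.imwrite("pics/AB.png",np.hstack(out)[:,:,::-1])
E
```

```text
[ 0.45153157 -0.02398114  0.15145328] 40.391972064971924
[[-0.986 -0.166 -0.002]
 [-0.166  0.986  0.001]
 [ 0.002  0.001 -1.   ]]
A 190 286
125 216
B 398 315
333 245
```

View pics/AB.png

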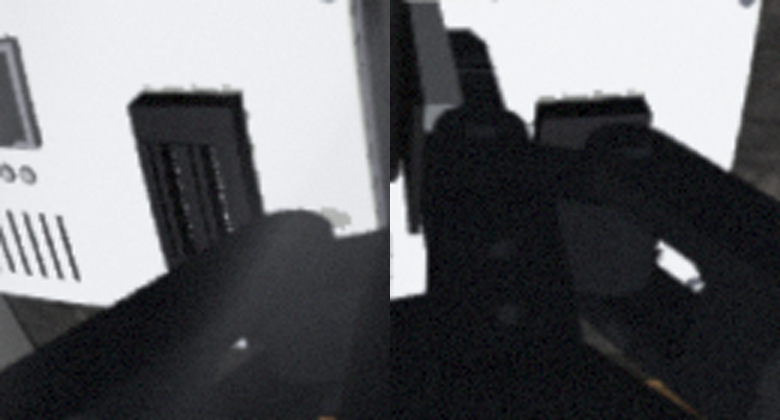

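Both crops show the socket block: view A puts its front edge at about (190,100) and slots at (170–215,150–250), while in B the front edge is at (590,105). The gripper knuckles hide the rear and the lever. I need to be further forward so that the socket lies nearer the camera axis.

drive_tool(steps="0 -10.4 -3.4 0 0 0 0;0 -10.4 -3.4 0 0 0 0;0 -10.4 -3.4 0 0 0 0;0 -10.4 -3.4 0 0 0 0;0 -10.4 -3.4 0 0 0 0")

```text
t: 4.22
tool_pos: [0.5604, -0.0388, 0.151]
tool_rot: [-0.085, 0.996, 0.001, -0.001]
force: [-0.2, 0.6, -0.2]
finger_gap: 0.0186
grip_force: 40.4
```

```bash
python3 - <<'E'
from h import *
import pickle
c=grab_frame("wrist");s=state();pickle.dump((c,s),open("wB.pkl","wb"));save("wB2",c)
print(s["tool_pos"],s["grip_force"],shift([.56,.195,.15]),proj(c,[.556,.078,.044],True))
E
```

```text
[ 0.55930866 -0.03888492  0.15118857] 40.39117991924286 [-4.02671168 23.03923118  0.14094457] (np.float64(443.5512148738502), np.float64(219.75131015430847))
```

drive_tool(steps="0 -4 23 -0.5 0 0 0;0 -4 23 -0.5 0 0 0;0 -4 23 -0.5 0 0 0;0 -4 23 -0.5 0 0 0;0 -4 23 -0.5 0 0 0")

```text
t: 4.68
tool_pos: [0.5589, 0.17, 0.157]
tool_rot: [-0.084, 0.996, 0.0, -0.001]
force: [1.6, -0.2, -0.3]
finger_gap: 0.0185
grip_force: 40.4
```

drive_tool(steps="0 0 2.2 0 0 0 0;0 0 2.2 0 0 0 0;0 0 2.2 0 0 0 0")

```text
t: 4.93
tool_pos: [0.5554, 0.1907, 0.1567]
tool_rot: [-0.086, 0.996, -0.0, -0.001]
force: [1.0, 0.1, -0.3]
finger_gap: 0.0188
grip_force: 40.4
```

```bash
python3 - <<'E'
from h import *
import pickle
c=grab_frame("wrist");s=state();pickle.dump((c,s),open("wA.pkl","wb"));save("wA2",c)
print(s["tool_pos"],s["grip_force"])
B=pickle.load(open("wB.pkl","rb"))[0]
out=[]
for k,cc in(("A",c),("B",B)):
    u,v=map(int,proj(cc,[.556,.078,.044],True)); print(k,u,v)
    u0=min(max(u-65,0),510);v0=min(max(v-70,0),260);print(u0,v0)
    out.append(cv2.resize(cc["img"][v0:v0+140,u0:u0+130],None,fx=3,fy=3,interpolation=cv2.INTER_CUBIC))
cv2.imwrite("pics/AB2.png",np.hstack(out)[:,:,::-1])
E
```

```text
[0.55592471 0.18940681 0.15672384] 40.39182364940643
A 190 181
125 111
B 443 219
378 149
```

View pics/AB2.png

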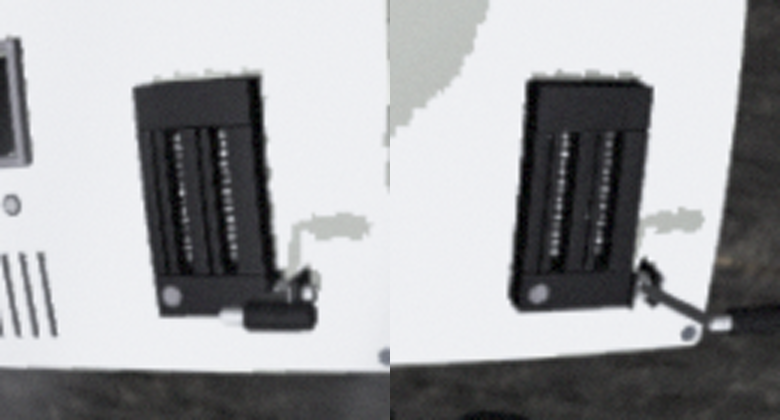

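View A shows the socket's front-left top corner at (135,88), the rear-left at (161,316), the polarity dot at (172,297), the slots at x≈175 and 222, the hinge at (300,280) and the grip at (280,315). In B the front-right corner is at (652,88), the dot at (539,293), the hinge at (648,280) and the grip at (740,323). I triangulate these, and project both views onto the z = 44 mm plane as a check.

```bash
python3 - <<'E'
from h import *
import pickle
A=pickle.load(open("wA.pkl","rb"))[0];B=pickle.load(open("wB.pkl","rb"))[0]
ca=lambda x,y:(125+(x+.5)/3-.5,111+(y+.5)/3-.5)
cb=lambda x,y:(378+(x-390+.5)/3-.5,149+(y+.5)/3-.5)
for n,a,b in(("dot",(172,297),(539,293)),("FL",(135,88),(529,90)),("FR",(249,82),(652,89)),("seamFR",(257,125),(645,135)),("gripinner",(243,316),(733,323)),("ringL",(222,317),(707,324)),("hinge",(300,285),(648,283))):
    p,e=cross(ray(A,*ca(*a),True),ray(B,*cb(*b),True)); print(n,p.round(4),e.round(4))
yaw=np.radians(9.6);ex=np.array([np.cos(yaw),np.sin(yaw),0]);ey=np.array([-ex[1],ex[0],0]);o=np.array([.556,.075,.044])
out=[]
for c in(A,B):
    H,W=400,380; mx=np.zeros((H,W),np.float32);my=mx.copy()
    for i in range(H):
        for j in range(W):
            mx[i,j],my[i,j]=proj(c,o+ex*(i-200)*.00025+ey*(j-190)*.00025,True)
    r=cv2.remap(c["img"],mx,my,cv2.INTER_CUBIC); r=np.clip(r.astype(float)*1.8,0,255).astype(np.uint8)
    for k in range(0,400,40): r[k,::4]=(255,0,0)
    for k in range(30,380,40): r[::4,k]=(255,0,0)
    out.append(r)
cv2.imwrite("pics/rect.png",np.hstack(out)[:,:,::-1])
E
```

```text
dot [0.5842 0.0702 0.0434] 0.0004
FL [0.5231 0.051  0.0383] 0.0013
FR [0.5156 0.0895 0.0415] 0.0006
seamFR [0.5291 0.0925 0.0392] 0.0013
gripinner [0.5669 0.1098 0.0904] 0.0001
ringL [0.5693 0.1031 0.0876] 0.0002
hinge [0.5761 0.1103 0.0386] 0.0022
```

View pics/rect.png

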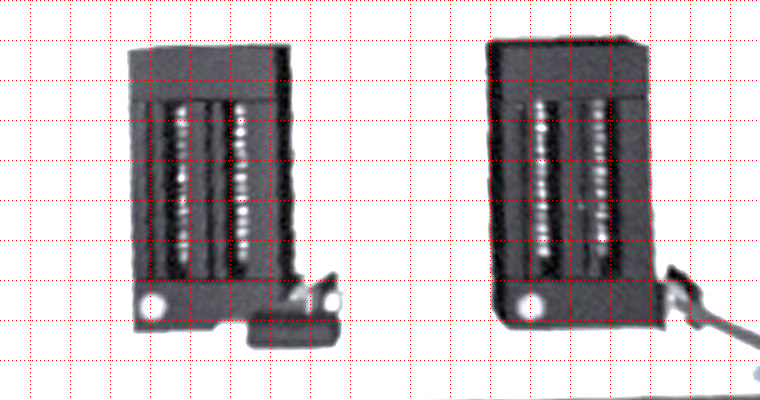

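The 0.25 mm/px projection agrees in both views: the dot is at column 152 in A and 150 in B, row 307, so z is about 44. The seams at rows 98 and 280 are 45 mm apart, which matches the slot length. I refine the yaw and the lateral centre numerically.

```bash
python3 - <<'E'
from h import *
import pickle
T=pickle.load(open("f0.pkl","rb"))["top"]
g=cv2.cvtColor(T["img"],cv2.COLOR_RGB2GRAY)[155:245,270:380]
g=cv2.resize(g,None,fx=4,fy=4,interpolation=cv2.INTER_CUBIC)
m=(g>130).astype(np.uint8); cs,_=cv2.findContours(m,cv2.RETR_EXTERNAL,cv2.CHAIN_APPROX_NONE)
k=max(cs,key=cv2.contourArea)[:,0,:]; k=cv2.convexHull(k)[:,0,:]
P=np.array([onz(T,(x+.5)/4-.5+270,(y+.5)/4-.5+155,.032)[:2] for x,y in k])
r=cv2.minAreaRect((P*1000).astype(np.float32)); print("prog",r)
A=pickle.load(open("wA.pkl","rb"))[0];B=pickle.load(open("wB.pkl","rb"))[0]
yaw=np.radians(9.6);ex=np.array([np.cos(yaw),np.sin(yaw),0]);ey=np.array([-ex[1],ex[0],0]);o=np.array([.556,.075,.044])
w=lambda i,j,z=.044:o+ex*(i-200)*.00025+ey*(j-190)*.00025
loc=lambda p:((p-o)@ex*1000,(p-o)@ey*1000,p[2]*1000)
for n,a,b in(("bead L top",(110,183),(110,160.5)),("bead L bot",(255,184),(255,163)),("bead R top",(110,240),(110,219)),("bead R bot",(255,243),(255,223)),("dot",(307,152),(307,150))):
    ra=ray(A,*proj(A,w(*a),True),True);rb=ray(B,*proj(B,w(*b),True),True);p,e=cross(ra,rb);print(n,p.round(4),np.round(loc(p),2),e.round(4))
for nm,c in(("A",A),("B",B)):
    for i0,i1 in((110,185),(185,260),(60,90)):
        pr=[]
        for j in range(100,300,4):
            v=[]
            for i in range(i0,i1,6):
                u=proj(c,w(i,j),True); v.append(cv2.getRectSubPix(cv2.cvtColor(c["img"],cv2.COLOR_RGB2GRAY),(1,1),u)[0,0])
            pr.append(int(np.mean(v)))
        print(nm,i0,*[f"{100+4*q}:{x}" for q,x in enumerate(pr)])
E
```

```text
prog ((552.7640991210938, 41.432151794433594), (139.22418212890625, 188.14207458496094), 10.64316177368164)
bead L top [0.5358 0.0668 0.0378] [-21.25  -4.7   37.76] 0.0008
bead L bot [0.5722 0.0734 0.0382] [15.75 -4.27 38.18] 0.0008
bead R top [0.5333 0.0814 0.0382] [-21.34  10.08  38.18] 0.0008
bead R bot [0.5696 0.0884 0.0385] [15.65 10.94 38.46] 0.0007
dot [0.5842 0.0699 0.0435] [26.96 -9.78 43.46] 0.0001
A 110 100:238 104:238 108:238 112:238 116:238 120:236 124:218 128:144 132:74 136:55 140:54 144:46 148:31 152:36 156:47 160:46 164:29 168:16 172:16 176:39 180:79 184:78 188:55 192:49 196:50 200:50 204:41 208:26 212:36 216:48 220:46 224:27 228:13 232:25 236:70 240:107 244:86 248:55 252:49 256:51 260:52 264:54 268:56 272:55 276:41 280:19 284:12 288:33 292:104 296:193
A 185 100:238 104:238 108:238 112:238 116:239 120:238 124:230 128:173 132:86 136:50 140:47 144:45 148:30 152:27 156:40 160:45 164:35 168:16 172:13 176:28 180:64 184:81 188:58 192:47 196:49 200:50 204:46 208:26 212:27 216:44 220:49 224:34 228:16 232:18 236:50 240:95 244:100 248:68 252:52 256:52 260:52 264:53 268:54 272:5
[... 803 characters left out ...]
7 112:38 116:12 120:13 124:26 128:41 132:44 136:42 140:36 144:26 148:32 152:44 156:61 160:88 164:88 168:44 172:15 176:12 180:23 184:41 188:46 192:44 196:42 200:40 204:30 208:34 212:45 216:60 220:84 224:69 228:32 232:13 236:11 240:25 244:38 248:42 252:42 256:41 260:41 264:41 268:50 272:93 276:163 280:201 284:217 288:224 292:226 296:226
B 60 100:228 104:153 108:56 112:13 116:11 120:24 124:42 128:48 132:50 136:48 140:47 144:46 148:46 152:45 156:45 160:44 164:46 168:45 172:44 176:43 180:43 184:43 188:42 192:43 196:43 200:42 204:42 208:42 212:41 216:41 220:41 224:41 228:41 232:41 236:39 240:41 244:43 248:43 252:43 256:43 260:43 264:44 268:80 272:175 276:231 280:238 284:239 288:239 292:238 296:239
```

```bash
python3 - <<'E'
from mod import *
A,sA=pickle.load(open("wA.pkl","rb"));B,sB=pickle.load(open("wB.pkl","rb"))
for c,s in((A,sA),(B,sB)):
    R=Ro.from_quat(s["tool_rot"]); 
    cl=[(o[0],o[1].round(2),o[2]) for o in blobs(c,298,220,40,72,110)]; cn=[(o[0],o[1].round(2),o[2]) for o in blobs(c,306,285,24,28,80)]
    print(cl,cn)
    print("tcp px",proj(c,s["tool_pos"],True), cv2.cvtColor(c["img"],cv2.COLOR_RGB2GRAY)[260,285:350])
    for o in cl+cn:
        for h in(.0075,.0095):
            p=onz(c,*o[1],s["tool_pos"][2]+h,True); print(h,(R.inv().apply(p-s["tool_pos"])*1000).round(2))
yaw=np.radians(9.6);ex=np.array([np.cos(yaw),np.sin(yaw),0]);ey=np.array([-ex[1],ex[0],0]);o=np.array([.556,.075,.044])
w=lambda i,j,z=.044:o+ex*(i-200)*.00025+ey*(j-190)*.00025
p,e=cross(ray(A,*proj(A,w(189,204.7),True),True),ray(B,*proj(B,w(189,197.1),True),True)); print("seat",p,e)
print("seat A44",w(189,204.7),"B44",w(189,197.1))
y=np.radians(10.6); print("from prog", p-[.5528,.0414,0])
E
```

```text
[(np.int32(21687), array([316.6 , 258.68]), array([ 18,  63, 117, 190], dtype=int32))] [(np.int32(1122), array([316.42, 302.49]), array([13, 56, 65, 30], dtype=int32))]
tcp px (np.float64(312.5711134488519), np.float64(263.8377971088632)) [ 68  65  68  67  69  67  60  43  13  18  16  20  11  26  18  23  36 101
 142 141 140 144 138 141 137 140 143 140 141 146 143 146 147 146 144 142
 143 145 147 148 147 148 147 147 146 142 113  47  27  18  24  11  10  12
  20  23  40  52  63  70  70  66  68  66  67]
0.0075 [ 6.83  2.05 -7.49]
0.0095 [ 7.86  2.05 -9.49]
0.0075 [-19.12   2.02  -7.52]
0.0095 [-17.72   2.02  -9.52]
[(np.int32(21694), array([316.63, 258.7 ]), array([ 17,  63, 118, 190], dtype=int32))] [(np.int32(1670), array([316.12, 301.33]), array([11, 50, 66, 36], dtype=int32))]
tcp px (np.float64(315.49102729176116), np.float64(261.5671090783724)) [ 68  65  69  68  64  66  61  40  10  14  15  19  16  15  28  24  36 101
 140 140 142 143 137 138 142 140 139 139 142 139 144 144 147 144 146 144
 143 145 147 146 150 147 148 148 141 142 116  46  28  18  22  16   7  10
   8  14  38  61  67  69  67  69  65  68  69]
0.0075 [ 5.49  0.58 -7.49]
0.0095 [ 6.52  0.58 -9.48]
0.0075 [-19.68   0.33  -7.55]
0.0095 [-18.28   0.34  -9.54]
seat [0.55340192 0.07733306 0.04192412] 0.00027988939341746724
seat A44 [0.55267564 0.07816492 0.044     ] B44 [0.5529925  0.07629153 0.044     ]
from prog [0.00060192 0.03593306 0.04192412]
```

```bash
python3 - <<'E'
from mod import *
for _ in range(3): s0=state(); c=grab_frame("wrist")
s=state(); print(s0["tool_pos"],s["tool_pos"],s["dq"].round(4))
pickle.dump((c,s),open("wA3.pkl","wb"))
R=Ro.from_quat(s["tool_rot"])
cl=[o[1] for o in blobs(c,298,220,40,72,110)]+[o[1] for o in blobs(c,306,285,24,28,80)]
print(cl)
for o in cl:
    for h in(.0075,.0095,.0115):
        p=onz(c,*o,s["tool_pos"][2]+h,True); print(h,(R.inv().apply(p-s["tool_pos"])*1000).round(2))
# label corners extents
o=blobs(c,298,220,40,72,110)[0]; print(o[2]/4+[298,220,0,0])
for nm in("wA","wB","wA3"):
    cc=pickle.load(open(nm+".pkl","rb"))[0]; print(nm,ray(cc,320,200,True)[0].round(4))
Rc=np.array(c["R"]);t=np.array(c["t"]); co=-Rc.T@t
print("cam in tool",(R.inv().apply(co-s["tool_pos"])).round(4))
for nm in("wA","wB"):
    cc=pickle.load(open(nm+".pkl","rb"))[0]; R2=Ro.from_matrix(np.array(cc["R"]).T@Rc)*R   # tool rot at that frame
    print(nm,"tool at frame",-np.array(cc["R"]).T@np.array(cc["t"])-R2.apply(R.inv().apply(co-s["tool_pos"])))
E
```

```text
[0.55676204 0.18796908 0.15681894] [0.55706012 0.18764536 0.15684518] [-0.0075  0.0043 -0.0091  0.0007  0.0006  0.0016]
[array([316.62414656, 258.69700028]), array([316.19022406, 301.54749847])]
0.0075 [ 6.75  1.02 -7.5 ]
0.0095 [ 7.77  1.02 -9.5 ]
0.0115 [  8.79   1.02 -11.5 ]
0.0075 [-18.61   0.82  -7.51]
0.0095 [-17.21   0.83  -9.51]
0.0115 [-15.81   0.83 -11.51]
[302.5  235.75  29.25  47.5 ]
wA [0.4815 0.1786 0.2984]
wB [ 0.4866 -0.0511  0.2928]
wA3 [0.4827 0.1761 0.2985]
cam in tool [ 0.0753  0.0009 -0.1417]
wA tool at frame [0.5556761  0.19043692 0.15670779]
wB tool at frame [ 0.56068253 -0.03910257  0.1510614 ]
```

```bash
python3 - <<'E'
from mod import *
c,s=pickle.load(open("wA3.pkl","rb")); g=cv2.cvtColor(c["img"],cv2.COLOR_RGB2GRAY)
print("col",[f"{v}:{int(g[v,313:320].mean())}" for v in range(210,325,2)])
print("row297",g[297,300:333]); print("row 290",g[290,290:345])
s=state(); print(s["tool_pos"],s["dq"].round(4))
E
```

```text
col ['210:56', '212:60', '214:59', '216:38', '218:8', '220:12', '222:11', '224:11', '226:17', '228:23', '230:22', '232:23', '234:40', '236:129', '238:142', '240:139', '242:139', '244:140', '246:140', '248:139', '250:143', '252:144', '254:146', '256:145', '258:146', '260:145', '262:142', '264:143', '266:142', '268:143', '270:141', '272:144', '274:144', '276:144', '278:143', '280:143', '282:127', '284:37', '286:19', '288:19', '290:21', '292:43', '294:76', '296:77', '298:81', '300:133', '302:139', '304:135', '306:74', '308:63', '310:61', '312:62', '314:63', '316:64', '318:62', '320:61', '322:61', '324:62']
row297 [33 34 39 31 37 36 33 25 36 58 72 76 75 77 79 79 79 79 77 77 74 78 80 76
 61 39 19 21 24 23 24 18 21]
row 290 [34 35 29 26 23 10  5 11 16 22 17 23 16 21 22 23 13 21 22 18 22 20 18 24
 19 22 24 21 20 17 14 20 12 23 25 16 26 15 19 25 18 24 21 18 23 15 13 14
  1 13 23 31 31 34 28]
[0.55706012 0.18764536 0.15684518] [-0.0075  0.0043 -0.0091  0.0007  0.0006  0.0016]
```

drive_tool(steps="0 2 -10.9 0 0 0 -0.015;0 2 -10.9 0 0 0 -0.015;0 2 -10.9 0 0 0 -0.015;0 2 -10.9 3 0 0 -0.015;0 2 -10.9 6 0 0 -0.015")

```text
t: 5.55
tool_pos: [0.5572, 0.0746, 0.098]
tool_rot: [-0.088, 0.996, -0.0, 0.003]
force: [-0.9, 1.4, -0.9]
finger_gap: 0.0187
grip_force: 40.4
```

drive_tool(steps="0 0 0 1 0 0 0;0 0 0 1 0 0 0;0 0 0 1 0 0 0;0 0 0 1 0 0 0")

```text
t: 5.88
tool_pos: [0.5568, 0.0779, 0.0883]
tool_rot: [-0.091, 0.996, -0.0, 0.001]
force: [0.2, -0.0, -1.4]
finger_gap: 0.019
grip_force: 40.4
```

```bash
python3 - <<'E'
from h import *
s=state();c=grab_frame("wrist");c=grab_frame("wrist");c=grab_frame("wrist");s=state()
save("over",c);print(s["tool_pos"],s["tool_rot"].round(4),s["force"].round(2),s["dq"].round(3),shift([.5558,.0770,.057]).round(3))
E
```

```text
[0.55658942 0.0781828  0.08824038] [-9.120e-02  9.958e-01 -1.000e-04  1.400e-03] [ 0.08  0.07 -0.33] [ 0.002  0.004  0.007  0.    -0.002  0.   ] [ 0.108 -0.101  3.124]
```

drive_tool(steps="0 0.1 -0.1 2.2 0 0 0;0 0.1 -0.1 2.2 0 0 0;0 0.1 -0.1 2.2 0 0 0;0 0.1 -0.1 2.2 0 0 0")

```text
t: 6.37
tool_pos: [0.5553, 0.0769, 0.0656]
tool_rot: [-0.091, 0.996, 0.0, 0.0]
force: [-0.1, -0.8, -0.4]
finger_gap: 0.0188
grip_force: 40.4
```

drive_tool(steps="0 0 0 0.5 0 0 0;0 0 0 0.8 0 0 0;0 0 0 1.1 0 0 0;0 0 0 1.1 0 0 0;0 0 0 1.1 0 0 0")

```text
t: 6.78
tool_pos: [0.5548, 0.0768, 0.0536]
tool_rot: [-0.091, 0.996, 0.0, -0.0]
force: [0.8, -0.2, -0.5]
finger_gap: 0.0188
grip_force: 40.4
```

drive_tool(steps="0 0 0 0.2 0 0 0;0 0 0 0.4 0 0 0;0 0 0 0.4 0 0 0;0 0 0 0.4 0 0 0")

```text
t: 7.12
tool_pos: [0.5548, 0.0767, 0.0496]
tool_rot: [-0.091, 0.996, 0.0, -0.0]
force: [0.0, -0.3, -0.4]
finger_gap: 0.0188
grip_force: 40.4
```

drive_tool(steps="0 0 0 0.2 0 0 0;0 0 0 0.3 0 0 0;0 0 0 0.3 0 0 0")

```text
t: 7.37
tool_pos: [0.5552, 0.0767, 0.0489]
tool_rot: [-0.091, 0.996, -0.0, 0.001]
force: [-6.1, -1.2, 16.0]
finger_gap: 0.0188
grip_force: 42.3
```

drive_tool(steps="0 0 0 -0.2 0 0 0;0.38 0 0 -0.2 0 0 0;0.38 0 0 -0.2 0 0 0;0.38 0 0 -2 0 0 0;0.38 0 0 -5 0 0 0")

```text
t: 7.78
tool_pos: [0.5526, 0.0767, 0.094]
tool_rot: [-0.091, 0.996, 0.0, -0.004]
force: [0.7, 0.3, 0.7]
finger_gap: 0.0324
grip_force: 0.0
```

drive_tool(steps="0 4 -4 -4 0 0 0;0 5 -8 -5 0 0 0;0 5 -11 -5 0 0 0;0 5 -11 -5 0 0 0;0 5 -11 -5 0 0 0")

```text
t: 8.2
tool_pos: [0.5261, -0.0434, 0.1474]
tool_rot: [-0.089, 0.996, -0.001, 0.001]
force: [1.4, 0.0, 0.9]
finger_gap: 0.0001
grip_force: 0.0
```

```bash
python3 - <<'E'
from h import *
import pickle
for _ in range(2): c=grab_frame("wrist")
s=state();pickle.dump((c,s),open("wC.pkl","wb"))
print(s["tool_pos"],s["dq"].round(3))
u,v=map(int,proj(c,[.5535,.0770,.05],True));print(u,v)
u0=min(max(u-65,0),510);v0=min(max(v-70,0),260);print(u0,v0)
cv2.imwrite("pics/seat.png",cv2.resize(c["img"][v0:v0+140,u0:u0+130],None,fx=4,fy=4,interpolation=cv2.INTER_CUBIC)[:,:,::-1])
E
```

```text
[ 0.52547113 -0.04041072  0.14621137] [0.032 0.008 0.005 0.    0.002 0.002]
438 257
373 187
```

View pics/seat.png

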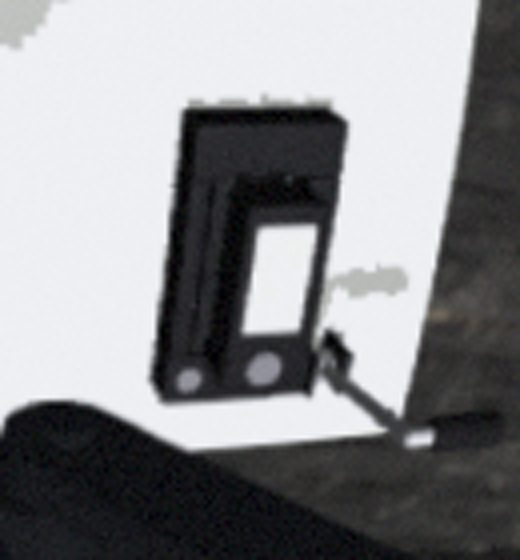

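The crop shows the module on the socket: label at (280,280), notch at (263,368) toward the hinge, socket dot at (188,380), hinge at (335,355), lever still open with its grip at (465,430). I triangulate from the other side to check that it sits fully down, with the block top at 58 mm rather than up to 65 mm.

drive_tool(steps="0 -5.7 22.8 -1 0 0 0;0 -5.7 22.8 -1 0 0 0;0 -5.7 22.8 -1 0 0 0;0 -5.7 22.8 -1 0 0 0;0 -5.7 22.8 -1 0 0 0")

```text
t: 8.72
tool_pos: [0.5376, 0.1709, 0.1547]
tool_rot: [-0.092, 0.996, 0.0, -0.001]
force: [0.9, -0.2, -0.0]
finger_gap: 0.0003
grip_force: 0.0
```

drive_tool(steps="0 0 2.2 0 0 0 0;0 0 2.2 0 0 0 0;0 0 2.2 0 0 0 0")

```text
t: 8.97
tool_pos: [0.5334, 0.1915, 0.1545]
tool_rot: [-0.093, 0.996, -0.0, -0.001]
force: [-0.1, -0.5, 0.2]
finger_gap: 0.0
grip_force: 0.0
```

```bash
cat > two.py <<'E'
from mod import *
def label(c,X):
    u,v=map(int,proj(c,X,True)); o=[b for b in blobs(c,u-20,v-25,40,50,140) if b[0]>1500]; return u,v,[(b[0],b[1],b[2]) for b in o]
E
python3 - <<'E'
from two import *
for _ in range(3): D=grab_frame("wrist")
s=state();pickle.dump((D,s),open("wD.pkl","wb")); print(s["tool_pos"],s["dq"].round(3))
C=pickle.load(open("wC.pkl","rb"))[0]
q=[]
for c in(C,D):
    u,v,o=label(c,[.549,.0765,.057]); print(u,v,o); q.append(o[0][1] if o else None)
if None not in [x if x is None else 0 for x in q]:
    p,e=cross(ray(C,*q[0],True),ray(D,*q[1],True)); print("label",p,e)
# lower-threshold notch search
for c,l in((C,q[0]),(D,q[1])):
    n,vv=proj(c,[.5708,.0802,.058],True); n,vv=int(n),int(vv)
    print((n,vv),[(b[0],b[1].round(2),b[2]) for b in blobs(c,n-9,vv-9,18,18,85)])
E
```

```text
[0.53441314 0.1884972  0.15509188] [-0.019 -0.005 -0.004  0.    -0.     0.   ]
442 256 [(np.int32(6318), array([442.41057297, 256.34939854]), array([ 46,  49,  75, 110], dtype=int32))]
183 199 [(np.int32(7039), array([183.36295994, 199.91864967]), array([ 48,  46,  72, 119], dtype=int32))]
label [0.5489695  0.0763085  0.05723396] 0.00025069020525490826
(438, 278) [(np.int32(901), array([438.52, 278.88]), array([22, 25, 36, 33], dtype=int32))]
(186, 224) [(np.int32(1077), array([186.47, 224.94]), array([22, 22, 36, 39], dtype=int32))]
```

The label triangulates to z = 57.2 mm, the same −1 mm bias seen earlier, so the block top is at 58 mm and the module is fully seated. Its position matches the seat. Next, the lever geometry.

```bash
python3 - <<'E'
from two import *
C=pickle.load(open("wC.pkl","rb"))[0];D=pickle.load(open("wD.pkl","rb"))[0]
for X in([.5669,.1098,.0904],[.5693,.1031,.0876]):
    u,v=proj(C,X,True); print("C crop",(u-373)*4,(v-187)*4,"D",proj(D,X,True))
g=cv2.cvtColor(D["img"],cv2.COLOR_RGB2GRAY)
u,v=map(int,proj(D,[.5669,.1098,.0904],True)); print(u,v); print(g[v-14:v+16,u-16:u+34:1])
E
```

```text
C crop 434.083409182781 436.22228166975515 D (np.float64(205.3770040637895), np.float64(241.75347235280364))
C crop 400.1091216598302 436.9631927056055 D (np.float64(198.43300841486175), np.float64(241.3888609149323))
205 241
[[151 130  76 ... 238 238 239]
 [137  98  61 ... 237 238 238]
 [ 99  62  53 ... 239 238 237]
 ...
 [ 62  67  69 ... 183 184 183]
 [ 63  64  63 ...  98 101 103]
 [ 64  65  62 ...  70  72  75]]
```

drive_tool(steps="0 -4.1 -7 0 0 0 0;0 -4.1 -7 0 0 0 0;0 -4.1 -7 0 0 0 0;0 -4.1 -7 3 0 0 0;0 -4.1 -7 3 0 0 0")

```text
t: 9.53
tool_pos: [0.5855, 0.1252, 0.1213]
tool_rot: [-0.089, 0.996, 0.0, -0.004]
force: [-1.7, -0.1, -1.0]
finger_gap: 0.0
grip_force: 0.0
```

```bash
cat > loc.py <<'E'
from h import *
s=state(); d=np.array(s["tool_pos"])-[.5535,.0766,0]; y=np.radians(10.6)
print("local mm",(1000*np.array([np.cos(y)*d[0]+np.sin(y)*d[1],-np.sin(y)*d[0]+np.cos(y)*d[1],d[2]])).round(1),"F",s["force"].round(1),"t",round(s["t"],2))
E
python3 loc.py
```

```text
local mm [ 40.4  41.9 121.3] F [-1.7 -0.1 -1. ] t 9.53
```

drive_tool(steps="0 -0.3 0.2 0 0 0 0;0 -0.3 0.2 3 0 0 0;0 -0.3 0.2 5.3 0 0 0;0 -0.3 0.2 5.3 0 0 0;0 -0.3 0.2 5.3 0 0 0")

```text
t: 9.95
tool_pos: [0.5901, 0.1301, 0.073]
tool_rot: [-0.091, 0.996, 0.0, -0.001]
force: [1.2, 0.6, 0.5]
finger_gap: -0.0002
grip_force: 0.0
```

drive_tool(steps="0 1 0 0 0 0 0;0 2 0 0 0 0 0;0 2.9 0 0 0 0 0;0 3.7 0 0 0 0 0;0 3.7 0 0 0 0 0")

```text
t: 10.37
tool_pos: [0.554, 0.1234, 0.0748]
tool_rot: [-0.091, 0.996, 0.0, 0.001]
force: [0.0, 0.6, -0.3]
finger_gap: -0.0002
grip_force: 0.1
```

```bash
python3 loc.py
```

```text
local mm [ 9.1 45.9 74.8] F [ 0.   0.6 -0.3] t 10.37
```

drive_tool(steps="0 -0.3 -0.2 -2.5 0 0 0;0 2.6 -0.2 -2.5 0 0 0;0 2.6 -0.2 -2.5 0 0 0;0 2.6 -0.2 0 0 0 0;0 2.6 -0.2 1.4 0 0 0")

```text
t: 10.78
tool_pos: [0.5236, 0.1163, 0.0586]
tool_rot: [-0.091, 0.996, -0.0, -0.005]
force: [-1.4, -0.8, 0.2]
finger_gap: -0.0001
grip_force: 1.0
```

drive_tool(steps="0 0 0 0.8 0 0 0;0 0 0 1.4 0 0 0;0 0 0 1.8 0 0 0;0 0 0 1.8 0 0 0")

```text
t: 11.12
tool_pos: [0.5292, 0.1168, 0.0426]
tool_rot: [-0.091, 0.996, 0.0, 0.0]
force: [-8.3, -0.8, 19.2]
finger_gap: 0.0004
grip_force: 9.2
```

```bash
python3 loc.py
```

```text
local mm [-16.5  44.   42.6] F [-8.3 -0.8 19.2] t 11.12
```

drive_tool(steps="0 0 0 -3 0 0 0;0 0 0 -7 0 0 0;0 -2 3 -11 0 0 0;0 -2 7 -11 0 0 0;0 -2 7 -11 0 0 0")

```text
t: 11.53
tool_pos: [0.538, 0.194, 0.1549]
tool_rot: [-0.092, 0.996, 0.002, 0.004]
force: [-0.8, -1.1, -0.5]
finger_gap: 0.0002
grip_force: 0.0
```

```bash
cat > rect.py <<'E'
from two import *
y=np.radians(10.6);EX=np.array([np.cos(y),np.sin(y),0]);EY=np.array([-EX[1],EX[0],0]);S=np.array([.5535,.0766,0])
def rect(c,z,x0,x1,y0,y1,mm=.5,fish=True):
    I=np.arange(x0,x1,mm);J=np.arange(y0,y1,mm)
    uv=np.array([[proj(c,S+EX*i/1e3+EY*j/1e3+[0,0,z],fish) for j in J] for i in I],np.float32)
    return cv2.cvtColor(cv2.remap(c["img"],uv[...,0],uv[...,1],cv2.INTER_CUBIC),cv2.COLOR_RGB2GRAY)
def comps(m,x0,y0,mm=.5,amin=60):
    n,l,s,ce=cv2.connectedComponentsWithStats(m.astype(np.uint8))
    return [(int(s[i][4]),(ce[i][1]*mm+x0).round(1),(ce[i][0]*mm+y0).round(1),"x",s[i][1]*mm+x0,(s[i][1]+s[i][3])*mm+x0,"y",s[i][0]*mm+y0,(s[i][0]+s[i][2])*mm+y0) for i in range(1,n) if s[i][4]>amin]
E
python3 loc.py; python3 - <<'E'
from rect import *
for _ in range(2): D=grab_frame("wrist")
pickle.dump((D,state()),open("wE.pkl","wb"))
r=rect(D,.040,-50,45,20,60); print("dark lever",comps(r<110,-50,20))
print([ "".join("#" if v<70 else "+" if v<140 else "." for v in row[::2]) for row in r[::4]])
E
```

```text
local mm [  6.4 118.2 154.9] F [-0.8 -1.1 -0.5] t 11.53
dark lever [(803, np.float64(-2.6), np.float64(21.2), 'x', np.float64(-37.0), np.float64(37.0), 'y', np.float64(20.0), np.float64(23.0)), (554, np.float64(-20.5), np.float64(39.2), 'x', np.float64(-24.0), np.float64(-16.5), 'y', np.float64(30.0), np.float64(49.5)), (269, np.float64(28.7), np.float64(29.3), 'x', np.float64(21.5), np.float64(37.5), 'y', np.float64(26.5), np.float64(33.5))]
['........................................', '........................................', '........................................', '........................................', '........................................', '........................................', '........................................', '###.....................................', '##+.....................................', '###.....................................', '###+....................................', '###+....................................', '###.....................................', '###+.......+++#++++++++++++++...........', '###.......+##################+.....
[... 759 characters left out ...]
#.....................................', '###+....................................', '###+....................................', '###.....................................', '###.......++#+..........................', '###.....+####+..........................', '##+....+#####++.........................', '#+....+####+..+.........................', '#......+##+...+.........................', '#+.....+##+.............................', '##.....+###+............................', '+......+##..............................', '........................................', '........................................', '........................................', '........................................']
```

The lever grip now lies at local (−20.5, 39.2), 50 mm in front of the hinge, so the lever is flat. The tip stopped at about 43 mm under 19 N. Next I measure the key.

```bash
python3 - <<'E'
from rect import *
T=pickle.load(open("f0.pkl","rb"))["top"]; A=pickle.load(open("wA.pkl","rb"))[0];E=pickle.load(open("wE.pkl","rb"))[0];B=pickle.load(open("wB.pkl","rb"))[0]
p=onz(T,347.2,205.4,.047); d=p-S; k=(d@EX*1000,d@EY*1000); print("top est",p.round(4),k)
x0,y0=k[0]-30,k[1]-30
for n,c,f in(("A",A,True),("E",E,True),("T",T,False)):
    r=rect(c,.047,x0,x0+60,y0,y0+60,fish=f)
    print(n,r.shape); print("\n".join("".join("#" if v<60 else "+" if v<110 else "o" if v<190 else "." for v in row[::2]) for row in r[::5]))
    for lo,hi in((110,205),): print([q for q in comps((r>lo)&(r<hi),x0,y0,amin=400)])
E
```

```text
top est [ 0.5365 -0.0169  0.047 ] (np.float64(-33.95023547646103), np.float64(-88.79420890196306))
A (120, 120)
#######+o...................................................
#######+o...................................................
#######+o...................................................
#######+o...................................................
#######+o.............oooooooooooooooooooooooooooooooooooooo
#######+o............oooo++ooooooooooooooooo+ooooooooooooooo
#######+o..........o+#####################################+o
#######+o.........o+#####################################+oo
#######+o.........o+##++oooo+++++++++++++++++#############+o
#######+o.........o+##+ooooooooooooooooooooo+#############+o
#######+o.........o+##+ooooooooooooooooooooo+#############+o
#######+o.........o+##+ooooooooooooooooooooo+############+oo
#######+o.........o+##+ooooooooooooooooooooo+#############+o
######++o.........o+##+ooooooooooooooooooooo+############+oo
#######+o.........o+##++oooooooooooooooooooo+############+oo
##++###+o.........o+##+ooooooooooooooooooooo+############++o
#######+o...
[... 3842 characters left out ...]
++++++++++++ooooo.......
.............oooooooooooooooooooooooooooooooooooooooo.......
........................................ooooo...............
............................................................
............................................................
............................................................
[(2948, np.float64(-36.4), np.float64(-86.2), 'x', np.float64(-56.95023547646103), np.float64(-11.950235476461032), 'y', np.float64(-108.79420890196306), np.float64(-63.79420890196306)), (1999, np.float64(-33.3), np.float64(-87.6), 'x', np.float64(-44.45023547646103), np.float64(-21.45023547646103), 'y', np.float64(-99.29420890196306), np.float64(-75.29420890196306))]
```

The key's grey inset is centred at local (−34, −86.5): wrist views give −34.0/−85.8, the top view −33.3/−87.6. I move over it and recheck the module with the lever down.

drive_tool(steps="0 4 -20.5 0 0 0 0;0 4 -20.5 0 0 0 0;0 4 -20.5 0 0 0 0;0 4 -20.5 0 0 0 0;0 4 -20.5 0 0 0 0")

```text
t: 12.05
tool_pos: [0.5326, -0.0222, 0.1499]
tool_rot: [-0.091, 0.996, -0.0, -0.001]
force: [0.9, 0.5, -0.4]
finger_gap: 0.0
grip_force: 0.0
```

drive_tool(steps="0 0 0 2 0 0 0;0 0 0 4 0 0 0;0 0 0 4 0 0 0;0 0 0 4 0 0 0")

```text
t: 12.38
tool_pos: [0.5325, -0.0201, 0.1095]
tool_rot: [-0.09, 0.996, 0.0, -0.002]
force: [0.9, 0.9, 1.3]
finger_gap: -0.0002
grip_force: 0.0
```

```bash
python3 loc.py; python3 - <<'E'
from rect import *
for _ in range(2): F=grab_frame("wrist")
E_=pickle.load(open("wE.pkl","rb"))[0]; q=[]
for c in(E_,F):
    u,v,o=label(c,[.549,.0775,.057]); print(u,v,o); q.append(o[0][1] if o else None)
if all(x is not None for x in q):
    p,e=cross(ray(E_,*q[0],True),ray(F,*q[1],True)); d=p-S; print("label",p,e,"local",d@EX*1e3,d@EY*1e3)
r=rect(F,.040,-50,45,25,60); print(comps(r<110,-50,25))
E
python3 loc.py
```

```text
local mm [-38.4 -91.2 109.5] F [0.9 0.9 1.3] t 12.38
179 195 [(np.int32(7236), array([180.62928413, 195.6087963 ]), array([ 52,  44,  73, 121], dtype=int32))]
438 265 [(np.int32(8433), array([439.9318896, 265.008612 ]), array([ 46,  39,  88, 127], dtype=int32))]
label [0.54856249 0.07834743 0.05709694] 0.00037445405533191367 local -4.531810171118397 2.6258690158661864
[(2663, np.float64(-3.3), np.float64(56.2), 'x', np.float64(-50.0), np.float64(45.0), 'y', np.float64(52.5), np.float64(60.0)), (616, np.float64(-21.0), np.float64(38.8), 'x', np.float64(-25.0), np.float64(-16.5), 'y', np.float64(28.0), np.float64(49.5)), (251, np.float64(29.9), np.float64(30.4), 'x', np.float64(21.0), np.float64(39.0), 'y', np.float64(27.0), np.float64(33.5))]
local mm [-36.9 -90.8 111.3] F [ 0.9 -0.3  0. ] t 12.48
```

The module is still seated at z 57.1 and has shifted about 2 mm in +y, so the jaws have gripped. The lever is flat in both views. Now I press the key.

drive_tool(steps="0 -0.25 0.4 0 0 0 0;0 -0.25 0.4 3 0 0 0;0 -0.25 0.4 5.6 0 0 0;0 -0.25 0.4 5.6 0 0 0;0 -0.25 0.4 5.6 0 0 0")

```text
t: 12.9
tool_pos: [0.535, -0.0142, 0.0546]
tool_rot: [-0.091, 0.996, 0.0, -0.001]
force: [0.5, -0.3, 0.7]
finger_gap: 0.0004
grip_force: 0.0
```

```bash
python3 loc.py
```

```text
local mm [-34.9 -85.8  54.6] F [ 0.5 -0.3  0.7] t 12.9
```

drive_tool(steps="0 0 0 0.6 0 0 0;0 0 0 1.1 0 0 0;0 0 0 1.5 0 0 0;0 0 0 1.6 0 0 0;0 0 0 1.6 0 0 0")

```text
t: 13.32
tool_pos: [0.5369, -0.0149, 0.0401]
tool_rot: [-0.091, 0.996, -0.0, 0.002]
force: [1.2, 1.4, 7.9]
finger_gap: -0.0002
grip_force: 4.0
```

drive_tool(steps="0 0 0 0 0 0 0;0 0 0 0 0 0 0")

```text
t: 13.48
tool_pos: [0.5369, -0.0148, 0.0404]
tool_rot: [-0.091, 0.996, -0.0, 0.002]
force: [0.9, 1.2, 7.1]
finger_gap: -0.0004
grip_force: 3.9
```

drive_tool(steps="0 0 0 0.15 0 0 0;0 0 0 0.25 0 0 0;0 0 0 0.25 0 0 0")

```text
t: 13.73
tool_pos: [0.537, -0.0149, 0.0389]
tool_rot: [-0.091, 0.996, -0.0, 0.002]
force: [-2.9, 1.8, 17.6]
finger_gap: 0.0002
grip_force: 8.6
```

drive_tool(steps="0 0 0 0 0 0 0;0 0 0 0 0 0 0;0 0 0 0 0 0 0")

```text
t: 13.98
tool_pos: [0.537, -0.0149, 0.039]
tool_rot: [-0.091, 0.996, -0.0, 0.002]
force: [-3.2, 0.9, 16.3]
finger_gap: -0.0001
grip_force: 8.6
```

The key is at its stop (39 mm) with about 16 N, steady. I hand in the job.

```bash
python3 -c "
from bench import *
s=state();print(s['tool_pos'],s['force'],s['t']);print(finish_job())"
```

```text
[ 0.53695734 -0.01486638  0.0389532 ] [-3.20006822  0.93901279 16.33532884] 13.9833
the job is handed in; nothing more can be done
None
```

The module is seated with its notch toward the hinge, the lever is down flat, and I handed the job in at 14.0 s with the write key held at its stop at about 16 N; no verdict came back.

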